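# Send a mould insert under the hood with the tipping tray

## Task

Set the mould insert down in the open end of the tipping tray, then press the orange bar down with the fingers until the tray sits firmly on its buffer, and keep it pressed there until the insert has slid all the way to the end wall under the clear hood. Do not force the tray beyond a firm press, and let it come back up to level slowly with the fingers on the bar, not snapping back. Leave the other things on the cabinet where they are.

Things in the scene. Friction and masses are not known exactly. Their poses are not given: they have to be found in the camera images.
- insert_center (a point): the mould insert, a loose machined metal block, 40 x 56 x 24 mm along its own x, y, z, about 0.14 kg, lying flat, cavity up; this point is its centre, 12 mm above its underside. Grasp it across its 40 mm (x); it lies in the tray with its y axis along the tray
- tray: the tipping tray, an aluminium channel with a white slippery liner. Origin: middle of the hinge axis, 130 mm above the cabinet; x along the hinge, y along the tray to the delivery end, z up. Floor top at z = 14 mm; inside 56 mm wide, 200 mm long (y = -100 to 100 mm), walls 4 mm thick. A spring holds it level; it tips only delivery end down. It must not turn faster than 1.5 rad/s, up or down
- tray_open (a point): middle of the floor of the tray's open end (x = 0, y = -55, z = 14 mm of the tray's frame), where the insert is set down; the open end is y < 0, and its side and end walls stand only 7 mm above the floor
- tray_home (a point): foot of the end wall under the clear hood (x = 0, y = 100, z = 14 mm of the tray's frame): the insert's leading face comes to rest here. The hood covers y = 0 to 100 mm, its top 34 mm above the floor, open towards the open end. The insert starts to slide at a tip of 0.22 to 0.38 rad and takes up to about 1 s on the buffer to get here
- press_bar (a point): centre of the orange round press bar, 16 mm thick, 84 mm long along the tray's x, on two arms outside the delivery end (x = 0, y = 190, z = 11 mm of the tray's frame; turns with the tray). It pushes back with 2 to 6 N until the buffer, then yields about 0.5 mm per N
- stand: the tray's fixed grey stand, base plate 96 x 270 x 10 mm; origin on the cabinet under the hinge's middle, axes as the level tray's. Under the delivery end stands a rubber-topped buffer that stops the tray at a tip of 0.40 to 0.56 rad, set differently each time and not measured. The tray sits firmly on it when the fingers press the bar with 9 N or more; over 22 N strains the hinge
- tape: bystander: roll of masking tape lying flat, 90 mm across, 24 mm high; origin under its centre
- pot: bystander: paste pot with ochre lid, 57 mm across, 36 mm high; origin under its centre
- compound: bystander: bar of polishing compound in a green and cream wrapper, 39 x 89 x 32 mm; origin under its centre
- oiler: bystander: small white oil bottle with a spout, 30 x 50 x 84 mm; origin under its centre
There are look-alikes about, which are no part of the job. What is meant by the part that bears insert_center is not blue, and is the smaller of those in its own colour.

How it is judged:
On the way, in this order (a step that is already met when the one before it is completed fails the run):
1. the insert lies flat in the open end of the level tray, released (y of insert_center in the frame of tray between -0.085 and -0.02 m and z of insert_center in the frame of tray between 0.022 and 0.031 m and x of insert_center in the frame of tray between -0.02 and 0.02 m and angle between tray's own z axis and vertical below 0.03 rad and contact force between the fingers and insert below 0.2 N), for 0.2 s.
2. the tray is pressed firmly (9 N or more) on its buffer by the fingers while the insert lies at the end wall (contact force between the fingers and tray above 9 N and angle between tray's own z axis and vertical above 0.36 rad and y of insert_center in the frame of tray above 0.062 m), for 0.4 s.
At the end, for the whole second after the job is handed in: The insert lies flat on the tray's floor under the hood, its leading face within about 10 mm of the end wall (centre beyond y = 62 mm in the tray's frame), and the tray is back level (within 0.03 rad) and at rest (y of insert_center in the frame of tray between 0.062 and 0.085 m and z of insert_center in the frame of tray between 0.022 and 0.031 m and x of insert_center in the frame of tray between -0.02 and 0.02 m and angle between tray's own z axis and vertical below 0.03 rad and angular speed of tray below 0.05 rad/s); the robot touches nothing.
It fails at once if the fingers push on the tray with more than 22 N (contact force between the fingers and tray above 22 N).
It fails at once if the tray slams down or snaps back (turns faster than 1.5 rad/s) (angular speed of tray above 1.5 rad/s).
It fails at once if a bystander is moved by more than 25 mm (distance of any of tape, pot, compound, oiler from where it was at the start of the episode above 0.025 m).
It also fails if it takes over 64 s, if anything falls off the work surface, if the arm or the gripper's body presses on something with over 40 N, if the wrist force passes 120 N, or if a joint passes its speed limit or range.

## Robot

A 6-joint arm with a two-finger parallel gripper is mounted at the origin on a cart in front of the work surface, level with it; the furniture and walls round the work are solid. World frame = base frame: x ahead of the robot, y to its left, z up, the work surface at z = 0. Lengths are in m, angles in rad, forces in N, time in s.
With the tool pointing down it reaches from about 0.325 to 0.9 m from the base axis. Payload 6.1 kg.
Tool frame: the origin (TCP) lies midway between the tips of the shut fingers; the grasp point (between the pads) lies 19 mm behind it; z points along the fingers, y is the line along which they close (so a half turn about z gives the same grasp; the last joint's range is limited). The gripper opens to 85 mm and grips with 20 to 120 N. Pads are 22 mm wide; open, the fingers measure 114 mm over their backs; the gripper's body (76 mm by 85 mm) begins 54 mm behind the grasp point. The pads swing forward as they close: fully open they stand 13 mm farther back than shut.
Start: joints at [-1.41, 0.22, 1.526, -0, 1.395, -0.126], TCP at [0.177, -0.599, 0.231] pointing down, gripper open.
Joint ranges: [-2.98, 2.98], [-0.91, 2.08], [0.09, 2.57], [-1.24, 4.39], [0.2, 2.65], [-2.68, 2.68]. Speed limits (rad/s): [2.57, 2.57, 3.01, 3.14, 3.14, 3.14].

## Interface

Orientations are given as a unit quaternion [x, y, z, w].
In Python, from bench import env gives the robot as it stands.
- The arm moves only by the shell command python3 -m jog 'ROWS'. ROWS is JSON, a list of rows, each an object with "offset": the shift along the tool's x, y, z in m, a list of three; "rot": the turn, a rotation vector about the tool's x, y, z in degrees, a list of three; "claw": the closure, from -1 (fully open) to 1 (shut). In form: [{"offset": [dx, dy, dz], "rot": [ax, ay, az], "claw": claw}, ...]. A call has 1 to 5 rows; each row is the pose to reach, as a shift and turn from the pose commanded when the call began, along the tool's axes at that moment; what a row does not reach only later rows make up. A row lasts 1/12 s, in which the tool goes at most 41.7 mm and 7.16 degrees, less where a joint would pass 70% of its speed; a pose out of reach is approached as far as the arm can. A call with a gripper value outside its range is refused whole. The fingers move at their own pace and stop on an object; the grip force is fixed at half the most. Time passes only in rows, so rows that repeat a pose let the fingers close. It gives the time, the measured TCP pose, the force, the opening and the grip force at its end, in the units of the state.
- env.get_obs(): the state, without advancing time (a new reading comes with each control period).
- env.capture(name): name is "side" or "top" or "wrist"; returns a dict with "pixels" (480x640x3 uint8, red, green, blue), "fx", "fy", "cx", "cy" (pixels), "R" (3x3) and "t" (3): a world point X has camera coordinates R X + t. Camera axes: x right, y down, z forward; pixel columns grow to the right and rows downward; lengths in m; the calibration is good to about 2 mm. A picture is of the moment at which its call begins. There is no depth.
- env.sign_off(): hands the job in; it is judged then, once.
Trained networks look in the newest picture that a camera, given by its name, has taken for a name from the list of things; names that differ only in an ending like _2 or _b are one class to them, and where a whole thing is asked for, a point or a joint stands for the part that bears it (a point fixed in the world has none). Each returns a list of dicts, best first, with "score" (0 to 1); they miss things now and then, are a little off and sometimes report something else, mostly with a low value. They report only what shows in the picture. A call takes as long as a camera call. They do not tell look-alikes from the thing itself.
- env.look_for(thing, camera): "bbox" ([left, top, width, height] in pixels, round what is visible of it).
- env.outline_of(thing, camera): "mask" (480x640 bool, what is visible of it) and "bbox" ([left, top, width, height] in pixels, round what is visible of it).
The state is a dict: "time": time; "joints": joint angles; "joint_velocities": joint speeds; "tau": joint torques, N m; "ee_pos": TCP position; "tool_rot": TCP orientation; "ft_force": force on the tool from outside, world axes, zero at the start; "wrist_torque": the same for the moment, N m; "gripper_width": opening from 0.0 (shut) to 1.0 (fully open); "grasp_force": force on a finger pad.
Only numpy, scipy, OpenCV 4.12 (cv2) and the standard library are available. Lean on these libraries where they do the work, as an engineer would, in place of code of your own. Each camera call takes 0.05 s, during which the arm holds its last target. There are 200 camera calls.

## Working session

There is one attempt and no reset: what is moved stays moved. The work goes in short steps, Python scripts to look and compute and a shell command to move; the robot and the scene stay as the last step left them, time stands still between calls to the robot, and variables do not carry over. Pictures are saved under pics/ and viewed, at most 10 in all, crops included, and the job is handed in when it is done.

```bash
ls; mkdir -p pics
cat > h.py <<'E'
import numpy as np,cv2
from bench import env
def pix(c,X): 
    p=c['R']@np.array(X)+c['t']; return np.array([c['fx']*p[0]/p[2]+c['cx'],c['fy']*p[1]/p[2]+c['cy']])
def ray(c,u,z):
    R=np.array(c['R']);o=-R.T@np.array(c['t']);d=R.T@np.array([(u[0]-c['cx'])/c['fx'],(u[1]-c['cy'])/c['fy'],1]);return o+d*(z-o[2])/d[2]
def save(c,n): cv2.imwrite('pics/'+n+'.png',c['pixels'][:,:,::-1])
E
python3 - <<'E'
from h import *
for cam in ['top','side']:
    c=env.capture(cam);save(c,cam+'0')
    print(cam,np.round(-np.array(c['R']).T@c['t'],3),c['fx'])
    for n in ['insert_center','tray','press_bar','stand','tape','pot','compound','oiler']:
        for r in env.look_for(n,cam)[:4]:
            b=r['bbox'];m=(b[0]+b[2]/2,b[1]+b[3]/2);print(n,np.round(b),round(r['score'],2),np.round(ray(c,m,0.02),3))
E
```

```text
pics
top [0.278 0.033 1.384] 570.7610978112642
insert_center [434. 245.  31.  20.] 0.94 [ 0.518 -0.305  0.02 ]
insert_center [372. 241.  46.  30.] 0.8 [ 0.521 -0.174  0.02 ]
insert_center [421. 281.  18.  30.] 0.58 [ 0.422 -0.251  0.02 ]
tray [208. 232. 137.  47.] 0.86 [0.531 0.112 0.02 ]
press_bar [435. 243.  28.  21.] 0.74 [ 0.522 -0.305  0.02 ]
press_bar [205. 230. 135.  49.] 0.72 [0.536 0.122 0.02 ]
stand [204. 236. 148.  61.] 0.68 [0.505 0.111 0.02 ]
tape [157. 283.  36.  38.] 0.95 [0.427 0.36  0.02 ]
pot [380. 167.  27.  28.] 0.65 [ 0.712 -0.184  0.02 ]
compound [326. 174.  36.  25.] 0.89 [ 0.702 -0.06   0.02 ]
oiler [160. 244.  13.  21.] 0.58 [0.544 0.38  0.02 ]
side [ 0.586 -1.318  0.69 ] 614.6327436689533
insert_center [289. 284.  31.  34.] 0.9 [ 0.529 -0.181  0.02 ]
insert_center [288. 329.  22.  24.] 0.87 [ 0.526 -0.331  0.02 ]
insert_center [236. 311.  30.  23.] 0.7 [ 0.427 -0.274  0.02 ]
tray [275. 182.  51.  46.] 0.94 [0.486 0.379 0.02 ]
press_bar [274. 182.  53.  48.] 0.79 [0.487 0.368 0.02 ]
stand [269. 178.  58. 104.] 0.66 [0.492 0.189 0.02 ]
tape [261. 202.  26.  16.] 0.76 [0.412 0.33  0.02 ]
compound [374. 265.  12.  27.] 0.73 [ 0.697 -0.069  0.02 ]
oiler [316. 191.  16.  24.] 0.56 [0.555 0.395 0.02 ]
```

Run:
```python
import cv2,numpy as np
a=cv2.imread('pics/top0.png')[150:330,140:480];b=cv2.imread('pics/side0.png')[160:370,200:440]
cv2.imwrite('pics/a.png',cv2.resize(a,(800,424),interpolation=2));cv2.imwrite('pics/b.png',cv2.resize(b,(686,600),interpolation=2))
```

```text
(no output)
```

View pics/a.png

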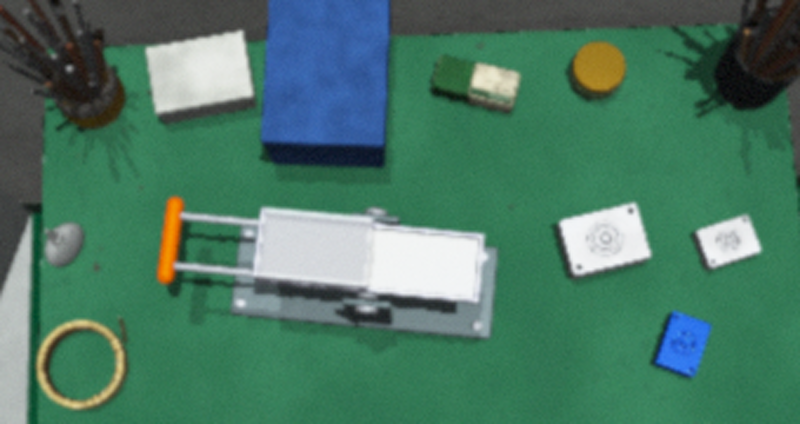

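View pics/b.png

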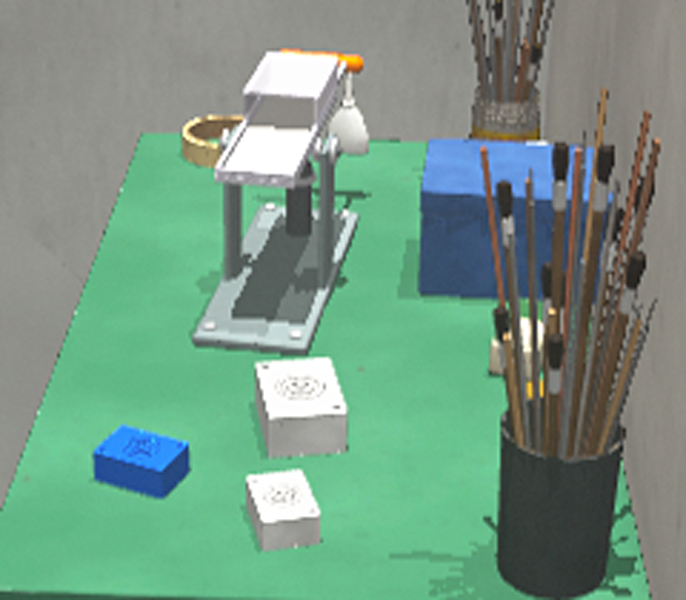

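Run:
```python
from h import *
c=env.capture('top');im=c['pixels']
for i,m in enumerate(env.outline_of('insert_center','top')[:3]):
    cn=max(cv2.findContours(m['mask'].astype(np.uint8),0,1)[0],key=cv2.contourArea).reshape(-1,2)
    P=np.array([ray(c,p,0.024)[:2] for p in cn],np.float32);r=cv2.minAreaRect(P);print('ins',m['score'],np.round(r[0],4),np.round(r[1],4),r[2])
hsv=cv2.cvtColor(im,cv2.COLOR_RGB2HSV);m=cv2.inRange(hsv,(5,180,150),(16,255,255));m[:, :195]=0;m[:,230:]=0
ys,xs=np.nonzero(m);P=np.array([ray(c,p,0.143)[:2] for p in zip(xs,ys)],np.float32);r=cv2.minAreaRect(P);bar=np.array(r[0]);print('bar',len(xs),r, P.mean(0))
A=ray(c,(346.1,249.9),.151)[:2];B=ray(c,(340.6,277.5),.151)[:2];print('open end',A,B,np.linalg.norm(A-B),(A+B)/2)
d=bar-(A+B)/2;print('dist (294)',np.linalg.norm(d),'yaw y-axis',np.degrees(np.arctan2(d[1],d[0])))
o=env.get_obs();print(o['ee_pos'],o['tool_rot'])
from scipy.spatial.transform import Rotation as Ro
print(Ro.from_quat(o['tool_rot']).as_matrix().round(3))
crop=im[235:320,365:475];cv2.imwrite('pics/c.png',cv2.resize(crop[:,:,::-1],(770,595),interpolation=2))
```

```text
ins 0.93 [ 0.4203 -0.2492] [0.0439 0.0591] 67.49211120605469
ins 0.76 [ 0.5237 -0.3026] [0.0406 0.0597] 16.465534210205078
ins 0.68 [ 0.5289 -0.1759] [0.0648 0.088 ] 11.573359489440918
bar 157 ((0.523193895816803, 0.24896135926246643), (0.014840487390756607, 0.07997140288352966), 82.20040130615234) [0.5232787  0.24905603]
open end [ 0.51437921 -0.04770779] [ 0.45370254 -0.03280332] 0.062480410405885735 [ 0.48404087 -0.04025555]
dist (294) 0.2918550701554669 yaw y-axis 82.29039653849314
[ 0.1768137  -0.59947155  0.23131542] [9.89734197e-01 1.42920326e-01 4.16900060e-06 6.21279834e-06]
[[ 0.959  0.283  0.   ]
 [ 0.283 -0.959 -0.   ]
 [ 0.     0.    -1.   ]]
```

View pics/c.png

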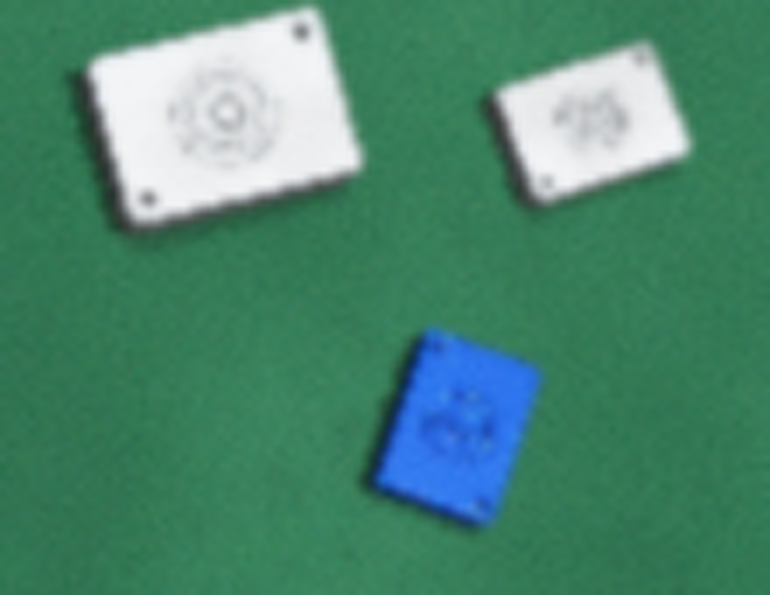

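Candidates for the insert: small silver block at top-view (449,253), large silver block at (397,251), blue block at (430,296). By "not blue, the smaller in its colour" it is the small silver one. The crop shows it as 40 x 60 mm against 65 x 88 mm for the large one.

```bash
cat > go.py <<'E'
import sys
from h import *
from scipy.spatial.transform import Rotation as Ro
# go.py x y z yaw_of_tool_y : offset & rot about tool z needed
x,y,z,a=map(float,sys.argv[1:5]);o=env.get_obs();R=Ro.from_quat(o['tool_rot']).as_matrix()
cur=np.degrees(np.arctan2(R[1,1],R[0,1]));d=(a-cur+180)%360-180
print('t',o['time'],'pos',np.round(o['ee_pos'],4),'off',np.round(R.T@(np.array([x,y,z])-o['ee_pos']),4),'rz',round(-d,2),'tilt',np.round(R[:,2],3),'f',np.round(o['ft_force'],2),'w',o['gripper_width'])
E
python3 go.py .524 -.303 .2 16.5
python3 -m jog '[{"offset":[0.417,-0.187,0.03],"rot":[0,0,-90],"claw":-1},{"offset":[0.417,-0.187,0.03],"rot":[0,0,-90],"claw":-1},{"offset":[0.417,-0.187,0.03],"rot":[0,0,-90],"claw":-1},{"offset":[0.417,-0.187,0.03],"rot":[0,0,-90],"claw":-1},{"offset":[0.417,-0.187,0.03],"rot":[0,0,-90],"claw":-1}]'
python3 go.py .524 -.303 .2 16.5
```

```text
t 1.0 pos [ 0.1768 -0.5995  0.2313] off [ 0.4169 -0.1861  0.0313] rz -90.07 tilt [ 0. -0. -1.] f [-0.52  0.1  -0.64] w 0.9993533653222213
time: 1.42
ee_pos: [0.3357, -0.4629, 0.2177]
tool_rot: [0.897, 0.443, 0.0, 0.0]
ft_force: [1.4, -0.1, 0.1]
gripper_width: 1.002
grasp_force: 0.0
t 1.4167 pos [ 0.3357 -0.4629  0.2177] off [0.2414 0.0522 0.0177] rz -53.94 tilt [ 0. -0. -1.] f [ 1.45 -0.08  0.07] w 1.0022802132186355
```

```bash
python3 -m jog '[{"offset":[0.241,0.052,0.018],"rot":[0,0,-54],"claw":-1},{"offset":[0.241,0.052,0.018],"rot":[0,0,-54],"claw":-1},{"offset":[0.241,0.052,0.018],"rot":[0,0,-54],"claw":-1},{"offset":[0.241,0.052,0.018],"rot":[0,0,-54],"claw":-1},{"offset":[0.241,0.052,0.018],"rot":[0,0,-54],"claw":-1}]' >/dev/null
python3 go.py .524 -.303 .2 16.5
```

```text
t 1.8333 pos [ 0.4951 -0.3289  0.2027] off [0.0267 0.0282 0.0027] rz -18.09 tilt [ 0. -0. -1.] f [-0.01 -0.71 -0.28] w 0.9979975001234851
```

```bash
python3 -m jog '[{"offset":[0.026,0.028,0.003],"rot":[0,0,-18],"claw":-1},{"offset":[0.026,0.028,0.003],"rot":[0,0,-18],"claw":-1},{"offset":[0.026,0.028,0.003],"rot":[0,0,-18],"claw":-1},{"offset":[0.026,0.028,0.003],"rot":[0,0,-18],"claw":-1}]' >/dev/null
python3 go.py .524 -.303 .2 16.5
python3 - <<'E'
from h import *
c=env.capture('wrist');save(c,'w0')
for m in env.outline_of('insert_center','wrist')[:3]:
    cn=max(cv2.findContours(m['mask'].astype(np.uint8),0,1)[0],key=cv2.contourArea).reshape(-1,2)
    r=cv2.minAreaRect(np.array([ray(c,p,0.024)[:2] for p in cn],np.float32));print(m['score'],m['bbox'],np.round(r[0],4),np.round(r[1],4),r[2])
E
```

```text
t 2.1667 pos [ 0.5232 -0.3045  0.1993] off [ 0.0012  0.0012 -0.0007] rz -0.21 tilt [-0.  0. -1.] f [0.37 0.73 0.03] w 1.0023414383475786
0.97 [185.2, 87.2, 79.8, 79.8] [ 0.4245 -0.2508] [0.0415 0.0588] 67.08612823486328
0.83 [326.6, 14.5, 88.3, 117.8] [ 0.5319 -0.1758] [0.0609 0.0844] 11.566259384155273
0.57 [295.9, 187.0, 43.8, 63.7] [ 0.5263 -0.304 ] [0.0409 0.0589] 15.408201217651367
```

View pics/w0.png

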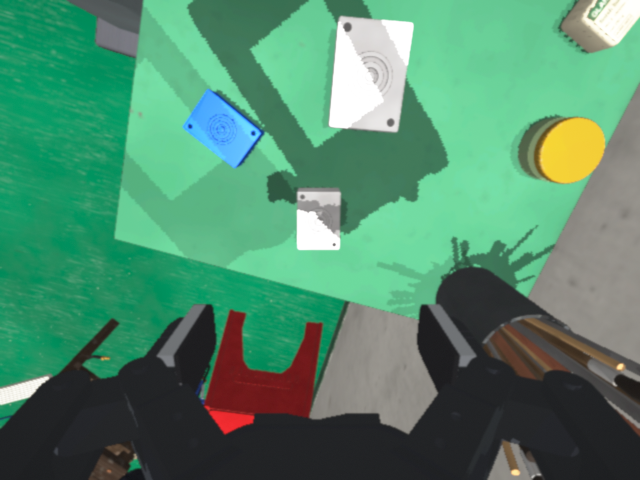

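```bash
python3 - <<'E'
from h import *
c=env.capture('wrist')
for p in [(470,270),(438,298),(500,268)]: print(p,[np.round(ray(c,p,z),3) for z in (0,.1)])
c=env.capture('top')
for p in [(454,196),(445,183),(459,196)]: print(p,[np.round(ray(c,p,z),3) for z in (0,.1,.12)])
E
python3 go.py .526 -.3035 .03 16
```

```text
(470, 270) [array([ 0.696, -0.32 ,  0.   ]), array([ 0.64 , -0.294,  0.1  ])]
(438, 298) [array([ 0.676, -0.36 ,  0.   ]), array([ 0.625, -0.322,  0.1  ])]
(500, 268) [array([ 0.726, -0.309,  0.   ]), array([ 0.661, -0.287,  0.1  ])]
(454, 196) [array([ 0.672, -0.336,  0.   ]), array([ 0.643, -0.309,  0.1  ]), array([ 0.638, -0.304,  0.12 ])]
(445, 183) [array([ 0.707, -0.316,  0.   ]), array([ 0.676, -0.291,  0.1  ]), array([ 0.67 , -0.286,  0.12 ])]
(459, 196) [array([ 0.671, -0.348,  0.   ]), array([ 0.643, -0.321,  0.1  ]), array([ 0.637, -0.315,  0.12 ])]
t 2.3667 pos [ 0.5223 -0.3059  0.1996] off [0.0013 0.0042 0.1696] rz -0.1 tilt [ 0. -0. -1.] f [-0.51 -0.64 -0.17] w 1.0001244989490823
```

```bash
python3 -m jog '[{"offset":[0.001,0.003,0.04],"rot":[0,0,0],"claw":-1},{"offset":[0.001,0.003,0.08],"rot":[0,0,0],"claw":-1},{"offset":[0.001,0.003,0.12],"rot":[0,0,0],"claw":-1},{"offset":[0.001,0.003,0.15],"rot":[0,0,0],"claw":-1},{"offset":[0.001,0.003,0.17],"rot":[0,0,0],"claw":-1}]' >/dev/null
python3 -m jog '[{"offset":[0,0,0],"rot":[0,0,0],"claw":-1}]' >/dev/null
python3 go.py .526 -.3035 .006 16
```

```text
t 2.8667 pos [ 0.5211 -0.3015  0.0238] off [-0.0034  0.0043  0.0178] rz -0.09 tilt [-0.008  0.006 -1.   ] f [-0.61  0.4   0.43] w 1.0000052996759552
```

```bash
python3 -m jog '[{"offset":[0,0,0],"rot":[0,0,0],"claw":-1},{"offset":[0,0,0],"rot":[0,0,0],"claw":-1}]' >/dev/null
python3 go.py .526 -.3035 .006 16
```

```text
t 3.0333 pos [ 0.5261 -0.3049  0.0313] off [0.0014 0.0003 0.0253] rz -0.02 tilt [ 0.002 -0.002 -1.   ] f [-0.68 -0.66  1.04] w 0.9991133991388091
```

Just overshoot settling. Down and grip.

```bash
python3 -m jog '[{"offset":[0,0,0.012],"rot":[0,0,0],"claw":-1},{"offset":[0.001,0,0.024],"rot":[0,0,0],"claw":-1},{"offset":[0.001,0,0.024],"rot":[0,0,0],"claw":1},{"offset":[0.001,0,0.024],"rot":[0,0,0],"claw":1},{"offset":[0.001,0,0.024],"rot":[0,0,0],"claw":1}]'
python3 -m jog '[{"offset":[0,0,0],"rot":[0,0,0],"claw":1},{"offset":[0,0,0],"rot":[0,0,0],"claw":1},{"offset":[0,0,0],"rot":[0,0,0],"claw":1},{"offset":[0,0,0],"rot":[0,0,0],"claw":1}]'
python3 go.py .526 -.3035 .3 16
```

```text
time: 3.45
ee_pos: [0.5248, -0.3026, 0.0055]
tool_rot: [0.601, 0.799, 0.0, -0.0]
ft_force: [-0.5, 0.7, -0.0]
gripper_width: 0.602
grasp_force: 0.0
time: 3.78
ee_pos: [0.5254, -0.3031, 0.0062]
tool_rot: [0.601, 0.799, 0.0, 0.001]
ft_force: [-0.0, 0.4, 3.1]
gripper_width: 0.454
grasp_force: 62.3
t 3.7833 pos [ 0.5254 -0.3031  0.0062] off [-0.0009  0.0007 -0.2938] rz 0.05 tilt [ 0.001 -0.001 -1.   ] f [-0.04  0.36  3.09] w 0.454350471597351
```

```bash
python3 -m jog '[{"offset":[0,0,-0.03],"rot":[0,0,0],"claw":1},{"offset":[0,0,-0.07],"rot":[0,0,0],"claw":1},{"offset":[0,0,-0.11],"rot":[0,0,0],"claw":1},{"offset":[0,0,-0.15],"rot":[0,0,0],"claw":1},{"offset":[0,0,-0.19],"rot":[0,0,0],"claw":1}]'
python3 -m jog '[{"offset":[0,0,-0.02],"rot":[0,0,0],"claw":1},{"offset":[0,0,-0.02],"rot":[0,0,0],"claw":1}]'
python3 go.py .490 .007 .215 -7.75
```

```text
time: 4.2
ee_pos: [0.5242, -0.3022, 0.1967]
tool_rot: [0.601, 0.799, 0.0, -0.001]
ft_force: [1.1, -1.3, -2.1]
gripper_width: 0.455
grasp_force: 61.9
time: 4.37
ee_pos: [0.5276, -0.3047, 0.2226]
tool_rot: [0.601, 0.799, -0.0, 0.005]
ft_force: [0.7, -0.4, -0.9]
gripper_width: 0.45
grasp_force: 62.0
t 4.3667 pos [ 0.5276 -0.3047  0.2226] off [0.3099 0.0501 0.0052] rz 23.81 tilt [ 0.009 -0.007 -1.   ] f [ 0.65 -0.42 -0.86] w 0.449976563073642
```

```bash
python3 -m jog '[{"offset":[0.038,0.006,0],"rot":[0,0,4],"claw":1},{"offset":[0.076,0.012,0],"rot":[0,0,8],"claw":1},{"offset":[0.114,0.018,0],"rot":[0,0,12],"claw":1},{"offset":[0.152,0.024,0],"rot":[0,0,16],"claw":1},{"offset":[0.19,0.03,0],"rot":[0,0,20],"claw":1}]' >/dev/null
python3 -m jog '[{"offset":[0,0,0],"rot":[0,0,0],"claw":1}]' >/dev/null
python3 go.py .490 .007 .215 -7.75
```

```text
t 4.8667 pos [ 0.4991 -0.1055  0.2133] off [ 0.1116 -0.0168 -0.0011] rz 3.84 tilt [-0.004  0.005 -1.   ] f [-0.35 -0.46 -1.65] w 0.4558367786756625
```

```bash
python3 -m jog '[{"offset":[0.036,-0.006,0],"rot":[0,0,2],"claw":1},{"offset":[0.072,-0.012,0],"rot":[0,0,4],"claw":1},{"offset":[0.112,-0.018,0],"rot":[0,0,4],"claw":1},{"offset":[0.112,-0.018,0],"rot":[0,0,4],"claw":1},{"offset":[0.112,-0.018,0],"rot":[0,0,4],"claw":1}]' >/dev/null
python3 go.py .490 .007 .15 -7.75
python3 - <<'E'
from h import *
c=env.capture('wrist');save(c,'w1')
im=c['pixels'].copy();d=np.radians(82.25);yv=np.array([np.cos(d),np.sin(d),0]);xv=np.array([yv[1],-yv[0],0]);o=np.array([.4977,.0615,.13])
T=lambda x,y,z:o+xv*x+yv*y+np.array([0,0,z])
for p in [(-.028,-.1,.014),(.028,-.1,.014),(.032,-.104,.021),(-.032,-.104,.021),(-.03,0,.048),(.03,0,.048),(.03,.1,.048),(-.03,.1,.048),(-.042,.19,.011),(.042,.19,.011)]:
    u=pix(c,T(*p));cv2.circle(im,tuple(int(v) for v in u),3,(255,0,0),1)
cv2.imwrite('pics/w1m.png',im[:,:,::-1])
E
```

```text
t 5.2833 pos [0.4899 0.0031 0.214 ] off [ 0.0039 -0.0003  0.064 ] rz 0.07 tilt [-0.002  0.    -1.   ] f [ 0.89 -1.05 -1.59] w 0.4599417476975845
```

View pics/w1m.png

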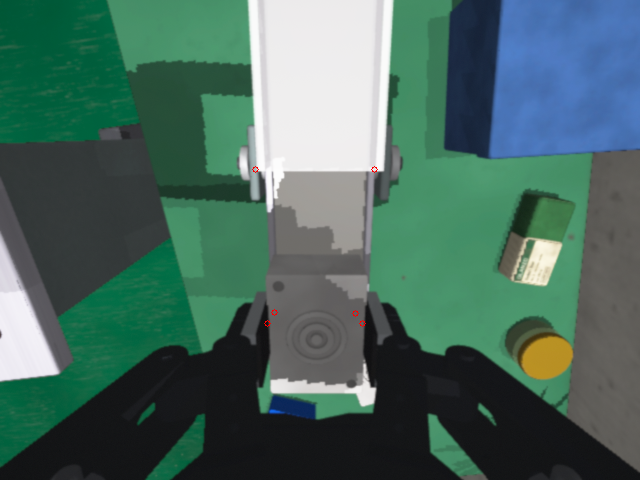

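```bash
python3 -m jog '[{"offset":[0.003,0,0.02],"rot":[0,0,0],"claw":1},{"offset":[0.004,0,0.04],"rot":[0,0,0],"claw":1},{"offset":[0.004,0,0.054],"rot":[0,0,0],"claw":1},{"offset":[0.004,0,0.056],"rot":[0,0,0],"claw":1},{"offset":[0.004,0,0.056],"rot":[0,0,0],"claw":1}]' >/dev/null
python3 -m jog '[{"offset":[0,0,0],"rot":[0,0,0],"claw":1},{"offset":[0,0,0],"rot":[0,0,0],"claw":1}]' 
python3 go.py .490 .007 .15 -7.75
python3 -c "
from h import *
save(env.capture('side'),'s1')
im=cv2.imread('pics/s1.png')[130:300,220:380];cv2.imwrite('pics/s1c.png',cv2.resize(im,(560,595),interpolation=2))"
```

```text
time: 5.92
ee_pos: [0.4924, 0.0044, 0.1606]
tool_rot: [0.755, 0.656, 0.001, 0.001]
ft_force: [-0.2, 0.3, -1.7]
gripper_width: 0.45
grasp_force: 61.9
t 5.9167 pos [0.4924 0.0044 0.1606] off [ 0.0023 -0.0027  0.0106] rz -0.25 tilt [ 0.002 -0.    -1.   ] f [-0.23  0.33 -1.72] w 0.44980318489838794
```

View pics/s1c.png

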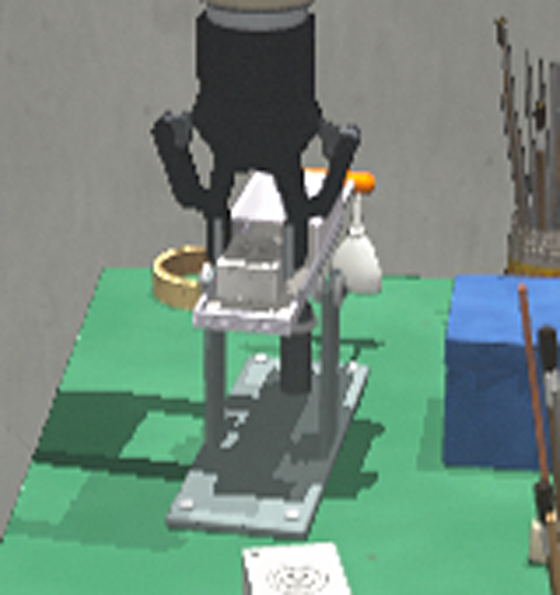

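Run:
```python
from h import *
c=env.capture('side')
d=np.radians(82.25);yv=np.array([np.cos(d),np.sin(d),0]);xv=np.array([yv[1],-yv[0],0])
for o in ([.4977,.0615,.13],[.5007,.0615,.13]):
    T=lambda x,y,z:np.array(o)+xv*x+yv*y+np.array([0,0,z])
    for p in [(-.032,-.104,.021),(.032,-.104,.021),(-.02,-.084,.025),(.02,-.084,.025)]: print(p,((pix(c,T(*p))-[220,130])*3.5).round(1))
```

```text
(-0.032, -0.104, 0.021) [191.4 305.5]
(0.032, -0.104, 0.021) [288.6 313.8]
(-0.02, -0.084, 0.025) [216.4 289.8]
(0.02, -0.084, 0.025) [276.5 294.9]
(-0.032, -0.104, 0.021) [196.  305.6]
(0.032, -0.104, 0.021) [293.2 314. ]
(-0.02, -0.084, 0.025) [221. 290.]
(0.02, -0.084, 0.025) [281.1 295.1]
```

```bash
python3 -m jog '[{"offset":[0.001,0.001,0.004],"rot":[0,0,0],"claw":1},{"offset":[0.001,0.001,0.007],"rot":[0,0,0],"claw":1},{"offset":[0.001,0.001,0.008],"rot":[0,0,0],"claw":1},{"offset":[0.001,0.001,0.008],"rot":[0,0,0],"claw":1},{"offset":[0.001,0.001,0.008],"rot":[0,0,0],"claw":1}]' 
python3 -m jog '[{"offset":[0,0,0.001],"rot":[0,0,0],"claw":1},{"offset":[0,0,0.001],"rot":[0,0,0],"claw":1},{"offset":[0,0,0.001],"rot":[0,0,0],"claw":1}]'
```

```text
time: 6.43
ee_pos: [0.4925, 0.0061, 0.1513]
tool_rot: [0.754, 0.656, -0.0, -0.0]
ft_force: [0.7, 0.2, -1.8]
gripper_width: 0.452
grasp_force: 61.9
time: 6.68
ee_pos: [0.4926, 0.006, 0.1505]
tool_rot: [0.754, 0.656, -0.0, -0.0]
ft_force: [-0.5, 0.5, -2.3]
gripper_width: 0.455
grasp_force: 61.9
```

```bash
python3 -m jog '[{"offset":[0,0,0.001],"rot":[0,0,0],"claw":1},{"offset":[0,0,0.001],"rot":[0,0,0],"claw":1},{"offset":[0,0,0.001],"rot":[0,0,0],"claw":1}]'
python3 -m jog '[{"offset":[0,0,0.001],"rot":[0,0,0],"claw":1},{"offset":[0,0,0.001],"rot":[0,0,0],"claw":1},{"offset":[0,0,0.001],"rot":[0,0,0],"claw":1}]'
```

```text
time: 6.93
ee_pos: [0.493, 0.0059, 0.1501]
tool_rot: [0.754, 0.656, 0.0, 0.0]
ft_force: [-1.1, -0.1, 2.6]
gripper_width: 0.457
grasp_force: 62.4
time: 7.18
ee_pos: [0.4934, 0.0059, 0.15]
tool_rot: [0.754, 0.656, 0.001, 0.001]
ft_force: [-2.9, 0.3, 8.9]
gripper_width: 0.45
grasp_force: 63.2
```

```bash
python3 -m jog '[{"offset":[0,0,-0.001],"rot":[0,0,0],"claw":1},{"offset":[0,0,-0.001],"rot":[0,0,0],"claw":-0.3},{"offset":[0,0,-0.001],"rot":[0,0,0],"claw":-0.3},{"offset":[0,0,-0.001],"rot":[0,0,0],"claw":-0.3},{"offset":[0,0,-0.001],"rot":[0,0,0],"claw":-0.3}]'
python3 -m jog '[{"offset":[0,0,-0.01],"rot":[0,0,0],"claw":-0.5},{"offset":[0,0,-0.04],"rot":[0,0,0],"claw":-0.5},{"offset":[0,0,-0.08],"rot":[0,0,0],"claw":-0.5},{"offset":[0,0,-0.12],"rot":[0,0,0],"claw":-0.5},{"offset":[0,0,-0.12],"rot":[0,0,0],"claw":-0.5}]'
python3 - <<'E'
from h import *
c=env.capture('wrist');save(c,'w2')
c=env.capture('wrist')
for m in env.outline_of('insert_center','wrist')[:3]:
    cn=max(cv2.findContours(m['mask'].astype(np.uint8),0,1)[0],key=cv2.contourArea).reshape(-1,2)
    r=cv2.minAreaRect(np.array([ray(c,p,0.168)[:2] for p in cn],np.float32));print(m['score'],m['bbox'],np.round(r[0],4),np.round(r[1],4),r[2])
E
```

```text
time: 7.6
ee_pos: [0.4925, 0.006, 0.1492]
tool_rot: [0.754, 0.656, -0.0, -0.0]
ft_force: [0.2, -0.1, -0.4]
gripper_width: 0.648
grasp_force: 0.0
time: 8.02
ee_pos: [0.4967, 0.0054, 0.2795]
tool_rot: [0.754, 0.656, 0.005, 0.006]
ft_force: [0.8, -0.2, 1.2]
gripper_width: 0.752
grasp_force: 0.0
0.97 [286.9, 201.0, 50.2, 76.0] [0.4937 0.0047] [0.0592 0.0396] 82.13695526123047
0.95 [327.7, 295.4, 66.7, 77.3] [ 0.5217 -0.0812] [0.0383 0.0648] 11.542057991027832
0.83 [265.6, 365.5, 45.2, 42.9] [ 0.4551 -0.1237] [0.0361 0.0355] 70.01407623291016
```

View pics/w2.png

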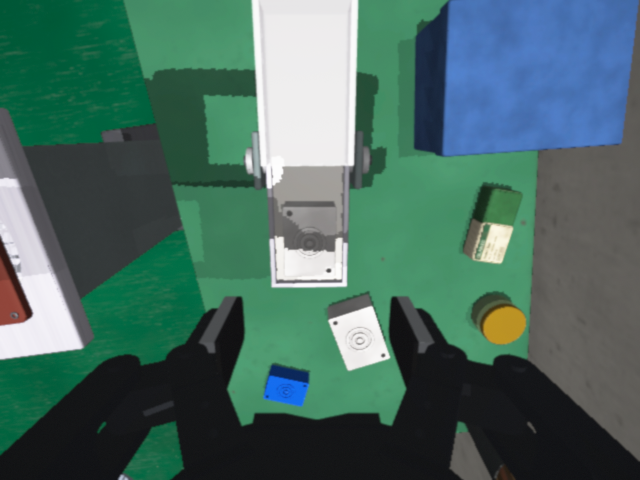

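```bash
python3 go.py .525 .249 .24 -7.75
python3 -m jog '[{"offset":[0.03,0,0],"rot":[0,0,0],"claw":1},{"offset":[0.07,0,0],"rot":[0,0,0],"claw":1},{"offset":[0.11,0,0],"rot":[0,0,0],"claw":1},{"offset":[0.15,0,0],"rot":[0,0,0],"claw":1},{"offset":[0.18,0,0],"rot":[0,0,0],"claw":1}]' >/dev/null
python3 -m jog '[{"offset":[0,0,0],"rot":[0,0,0],"claw":1},{"offset":[0,0,0],"rot":[0,0,0],"claw":1}]' >/dev/null
python3 go.py .525 .249 .24 -7.75
python3 - <<'E'
from h import *
c=env.capture('wrist');save(c,'w3');im=c['pixels'];hsv=cv2.cvtColor(im,cv2.COLOR_RGB2HSV);m=cv2.inRange(hsv,(5,180,100),(16,255,255))
n,l,s,ce=cv2.connectedComponentsWithStats(m);i=1+np.argmax(s[1:,4]);ys,xs=np.nonzero(l==i);print(s[i],ce[i])
print(cv2.minAreaRect(np.array([ray(c,p,.143)[:2] for p in zip(xs,ys)],np.float32)))
E
```

```text
t 8.1667 pos [0.4929 0.0059 0.2704] off [ 0.2452 -0.0018  0.0304] rz -0.2 tilt [ 0.002 -0.    -1.   ] f [ 0.71 -0.53 -0.96] w 0.7476195823576397
t 8.75 pos [0.5162 0.1855 0.2672] off [0.0641 0.0003 0.0271] rz -0.01 tilt [-0.004 -0.001 -1.   ] f [-0.52  0.07  0.18] w -0.0037905068282605477
[ 261  139  112   22 1960] [324.11071429 149.45765306]
((0.525273859500885, 0.249346062541008), (0.015068368054926395, 0.08248232305049896), 82.31857299804688)
```

View pics/w3.png

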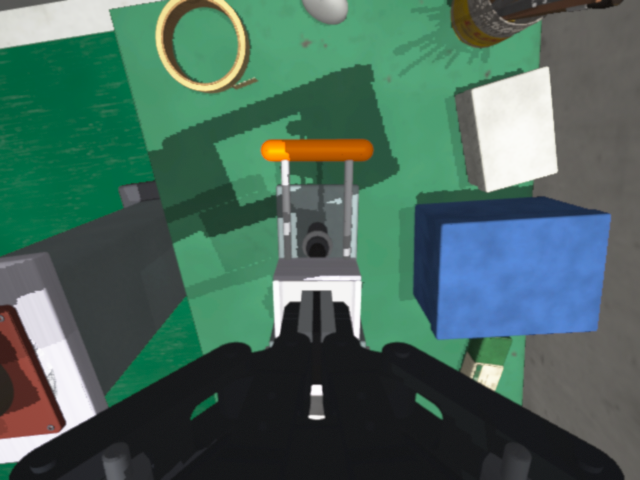

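```bash
python3 -m jog '[{"offset":[0.03,0,0.01],"rot":[0,0,0],"claw":1},{"offset":[0.055,0,0.03],"rot":[0,0,0],"claw":1},{"offset":[0.064,0,0.055],"rot":[0,0,0],"claw":1},{"offset":[0.064,0,0.075],"rot":[0,0,0],"claw":1},{"offset":[0.064,0,0.09],"rot":[0,0,0],"claw":1}]' >/dev/null
python3 -m jog '[{"offset":[0,0,0],"rot":[0,0,0],"claw":1},{"offset":[0,0,0],"rot":[0,0,0],"claw":1},{"offset":[0,0,0],"rot":[0,0,0],"claw":1}]' >/dev/null
python3 go.py .525 .249 .150 -7.75
```

```text
t 9.4667 pos [0.527  0.2467 0.1804] off [ 0.002  -0.0023  0.0304] rz -0.28 tilt [ 0.001  0.    -1.   ] f [ 0.18 -0.08  0.5 ] w -0.0011005693620714653
```

```bash
python3 -m jog '[{"offset":[0.001,-0.001,0.008],"rot":[0,0,0],"claw":1},{"offset":[0.002,-0.002,0.016],"rot":[0,0,0],"claw":1},{"offset":[0.002,-0.002,0.022],"rot":[0,0,0],"claw":1},{"offset":[0.002,-0.002,0.026],"rot":[0,0,0],"claw":1},{"offset":[0.002,-0.002,0.029],"rot":[0,0,0],"claw":1}]' 
python3 -m jog '[{"offset":[0,0,0.002],"rot":[0,0,0],"claw":1},{"offset":[0,0,0.004],"rot":[0,0,0],"claw":1},{"offset":[0,0,0.006],"rot":[0,0,0],"claw":1},{"offset":[0,0,0.008],"rot":[0,0,0],"claw":1},{"offset":[0,0,0.010],"rot":[0,0,0],"claw":1}]'
python3 go.py .525 .249 .150 -7.75
```

```text
time: 9.88
ee_pos: [0.5242, 0.2498, 0.1496]
tool_rot: [0.754, 0.656, -0.0, -0.0]
ft_force: [-1.0, 0.5, -0.8]
gripper_width: -0.002
grasp_force: 0.0
time: 10.3
ee_pos: [0.5248, 0.2502, 0.1407]
tool_rot: [0.754, 0.656, 0.0, -0.0]
ft_force: [-1.4, 1.3, 3.0]
gripper_width: -0.003
grasp_force: 1.1
t 10.3 pos [0.5248 0.2502 0.1407] off [-0.0012  0.0003 -0.0093] rz -0.19 tilt [ 0.001  0.001 -1.   ] f [-1.38  1.33  2.96] w -0.0026617164188541603
```

```bash
python3 -m jog '[{"offset":[0,0,0.004],"rot":[0,0,0],"claw":1},{"offset":[0,0,0.009],"rot":[0,0,0],"claw":1},{"offset":[0,0,0.014],"rot":[0,0,0],"claw":1},{"offset":[-0.001,0,0.019],"rot":[0,0,0],"claw":1},{"offset":[-0.002,0,0.024],"rot":[0,0,0],"claw":1}]' 
python3 -m jog '[{"offset":[-0.001,0,0.005],"rot":[0,0,0],"claw":1},{"offset":[-0.002,0,0.010],"rot":[0,0,0],"claw":1},{"offset":[-0.003,0,0.015],"rot":[0,0,0],"claw":1},{"offset":[-0.004,0,0.019],"rot":[0,0,0],"claw":1},{"offset":[-0.005,0,0.022],"rot":[0,0,0],"claw":1}]' 
python3 go.py .525 .249 .150 -7.75
```

```text
time: 10.72
ee_pos: [0.5247, 0.248, 0.1161]
tool_rot: [0.754, 0.656, 0.0, 0.0]
ft_force: [-0.0, 2.5, 3.0]
gripper_width: -0.0
grasp_force: 1.3
time: 11.13
ee_pos: [0.5236, 0.2428, 0.0939]
tool_rot: [0.754, 0.656, -0.0, -0.0]
ft_force: [0.7, 1.1, 2.9]
gripper_width: 0.004
grasp_force: 1.5
t 11.1333 pos [0.5236 0.2428 0.0939] off [ 0.0063  0.0005 -0.0561] rz -0.2 tilt [-0. -0. -1.] f [0.65 1.12 2.94] w 0.003545306983070482
```

```bash
python3 -m jog '[{"offset":[0,0,0.003],"rot":[0,0,0],"claw":1},{"offset":[-0.001,0,0.006],"rot":[0,0,0],"claw":1},{"offset":[-0.001,0,0.009],"rot":[0,0,0],"claw":1},{"offset":[-0.002,0,0.012],"rot":[0,0,0],"claw":1},{"offset":[-0.003,0,0.015],"rot":[0,0,0],"claw":1}]' 
python3 -m jog '[{"offset":[-0.001,0,0.0015],"rot":[0,0,0],"claw":1},{"offset":[-0.001,0,0.003],"rot":[0,0,0],"claw":1},{"offset":[-0.002,0,0.0045],"rot":[0,0,0],"claw":1},{"offset":[-0.002,0,0.006],"rot":[0,0,0],"claw":1}]'
```

```text
time: 11.55
ee_pos: [0.5232, 0.2397, 0.0792]
tool_rot: [0.754, 0.656, -0.0, 0.0]
ft_force: [-0.2, -1.7, 3.8]
gripper_width: 0.003
grasp_force: 1.9
time: 11.88
ee_pos: [0.5229, 0.2379, 0.0733]
tool_rot: [0.754, 0.656, -0.0, 0.0]
ft_force: [-0.2, -2.2, 2.8]
gripper_width: 0.001
grasp_force: 1.8
```

```bash
python3 -m jog '[{"offset":[-0.001,0,0.0015],"rot":[0,0,0],"claw":1},{"offset":[-0.001,0,0.003],"rot":[0,0,0],"claw":1},{"offset":[-0.002,0,0.0045],"rot":[0,0,0],"claw":1},{"offset":[-0.002,0,0.005],"rot":[0,0,0],"claw":1}]'
```

```text
time: 12.22
ee_pos: [0.5228, 0.2361, 0.0684]
tool_rot: [0.754, 0.656, 0.0, -0.0]
ft_force: [1.3, 0.5, 5.3]
gripper_width: -0.0
grasp_force: 2.4
```

```bash
python3 -m jog '[{"offset":[-0.001,0,0.0015],"rot":[0,0,0],"claw":1},{"offset":[-0.001,0,0.003],"rot":[0,0,0],"claw":1},{"offset":[-0.001,0,0.0035],"rot":[0,0,0],"claw":1},{"offset":[-0.001,0,0.0035],"rot":[0,0,0],"claw":1}]'
```

```text
time: 12.55
ee_pos: [0.5228, 0.2353, 0.066]
tool_rot: [0.754, 0.656, 0.0, -0.0]
ft_force: [-2.7, -0.2, 10.5]
gripper_width: 0.003
grasp_force: 5.3
```

```bash
python3 -m jog '[{"offset":[0,0,0.001],"rot":[0,0,0],"claw":1},{"offset":[0,0,0.002],"rot":[0,0,0],"claw":1},{"offset":[0,0,0.002],"rot":[0,0,0],"claw":1},{"offset":[0,0,0.002],"rot":[0,0,0],"claw":1}]'
python3 -m jog '[{"offset":[0,0,0],"rot":[0,0,0],"claw":1},{"offset":[0,0,0],"rot":[0,0,0],"claw":1}]'
```

```text
time: 12.88
ee_pos: [0.5228, 0.235, 0.0647]
tool_rot: [0.754, 0.656, -0.0, 0.0]
ft_force: [-5.6, -2.4, 16.0]
gripper_width: -0.001
grasp_force: 7.8
time: 13.05
ee_pos: [0.5228, 0.235, 0.0648]
tool_rot: [0.754, 0.656, 0.0, 0.0]
ft_force: [-6.0, -2.2, 14.5]
gripper_width: -0.001
grasp_force: 7.8
```

```bash
for i in 1 2 3 4; do
python3 -m jog '[{"offset":[0,0,0],"rot":[0,0,0],"claw":1},{"offset":[0,0,0],"rot":[0,0,0],"claw":1},{"offset":[0,0,0],"rot":[0,0,0],"claw":1},{"offset":[0,0,0],"rot":[0,0,0],"claw":1},{"offset":[0,0,0],"rot":[0,0,0],"claw":1}]' | grep ft; done
python3 - <<'E'
from h import *
for cam in ['side','top']:
    c=env.capture(cam);save(c,cam+'2')
    print(cam,[(round(r['score'],2),np.round(r['bbox'])) for r in env.look_for('insert_center',cam)[:5]])
a=cv2.imread('pics/side2.png')[140:300,210:370];b=cv2.imread('pics/top2.png')[190:310,190:370]
cv2.imwrite('pics/d.png',np.hstack([cv2.resize(a,(400,400),interpolation=2),cv2.resize(b,(400,267),interpolation=2)[:267].__class__((400,400,3),dtype=np.uint8)*0+cv2.copyMakeBorder(cv2.resize(b,(400,267),interpolation=2),0,133,0,0,0)]))
E
```

```text
ft_force: [-5.0, -2.1, 14.9]
ft_force: [-5.7, -2.3, 16.0]
ft_force: [-4.7, -2.1, 15.2]
ft_force: [-5.4, -1.3, 15.8]
side [(0.74, array([236., 310.,  30.,  24.])), (0.57, array([298., 202.,  10.,   0.])), (0.56, array([289., 283.,  35.,  38.]))]
top [(0.97, array([374., 239.,  45.,  31.])), (0.83, array([419., 279.,  22.,  33.]))]
```

View pics/d.png

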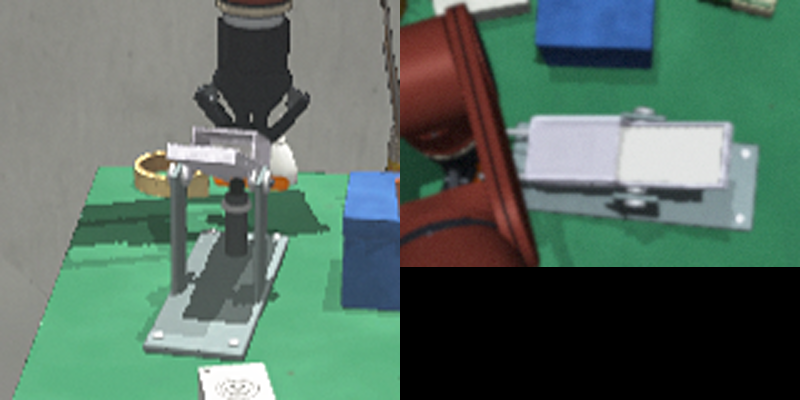

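The top picture shows the open end of the tray empty, so the insert has slid under the hood. I've held it pressed for about 2 s and will now let it up slowly.

```bash
python3 -m jog '[{"offset":[0,0,-0.001],"rot":[0,0,0],"claw":1},{"offset":[0,0,-0.003],"rot":[0,0,0],"claw":1},{"offset":[0.001,0,-0.006],"rot":[0,0,0],"claw":1},{"offset":[0.002,0,-0.009],"rot":[0,0,0],"claw":1},{"offset":[0.003,0,-0.012],"rot":[0,0,0],"claw":1}]' | grep -E 'ee|ft'
python3 -m jog '[{"offset":[0.001,0,-0.003],"rot":[0,0,0],"claw":1},{"offset":[0.002,0,-0.006],"rot":[0,0,0],"claw":1},{"offset":[0.003,0,-0.009],"rot":[0,0,0],"claw":1},{"offset":[0.003,0,-0.012],"rot":[0,0,0],"claw":1},{"offset":[0.004,0,-0.015],"rot":[0,0,0],"claw":1}]' | grep -E 'ee|ft'
python3 -m jog '[{"offset":[0.001,0,-0.003],"rot":[0,0,0],"claw":1},{"offset":[0.001,0,-0.006],"rot":[0,0,0],"claw":1},{"offset":[0.002,0,-0.009],"rot":[0,0,0],"claw":1},{"offset":[0.002,0,-0.012],"rot":[0,0,0],"claw":1},{"offset":[0.003,0,-0.015],"rot":[0,0,0],"claw":1}]' | grep -E 'ee|ft'
```

```text
ee_pos: [0.523, 0.2382, 0.0751]
ft_force: [0.6, 1.5, 1.7]
ee_pos: [0.5235, 0.2418, 0.0902]
ft_force: [0.8, -0.2, 2.9]
ee_pos: [0.5238, 0.2448, 0.1052]
ft_force: [-0.0, -2.0, 3.1]
```

```bash
python3 -m jog '[{"offset":[0,0,-0.003],"rot":[0,0,0],"claw":1},{"offset":[0.001,0,-0.006],"rot":[0,0,0],"claw":1},{"offset":[0.001,0,-0.009],"rot":[0,0,0],"claw":1},{"offset":[0.001,0,-0.012],"rot":[0,0,0],"claw":1},{"offset":[0.002,0,-0.015],"rot":[0,0,0],"claw":1}]' | grep -E 'ee|ft'
python3 -m jog '[{"offset":[0,0,-0.003],"rot":[0,0,0],"claw":1},{"offset":[0,0,-0.006],"rot":[0,0,0],"claw":1},{"offset":[0,0,-0.009],"rot":[0,0,0],"claw":1},{"offset":[0,0,-0.011],"rot":[0,0,0],"claw":1},{"offset":[0,0,-0.013],"rot":[0,0,0],"claw":1}]' | grep -E 'ee|ft'
```

```text
ee_pos: [0.5241, 0.2468, 0.1202]
ft_force: [-0.0, -0.9, 2.3]
ee_pos: [0.5242, 0.247, 0.1332]
ft_force: [-0.4, 1.1, 1.3]
```

```bash
python3 -m jog '[{"offset":[0,0,-0.002],"rot":[0,0,0],"claw":1},{"offset":[0,0,-0.004],"rot":[0,0,0],"claw":1},{"offset":[0,0,-0.006],"rot":[0,0,0],"claw":1},{"offset":[0,0,-0.008],"rot":[0,0,0],"claw":1},{"offset":[0,0,-0.010],"rot":[0,0,0],"claw":1}]' | grep -E 'ee|ft'
python3 -m jog '[{"offset":[0,0,-0.0015],"rot":[0,0,0],"claw":1},{"offset":[0,0,-0.003],"rot":[0,0,0],"claw":1},{"offset":[0,0,-0.0045],"rot":[0,0,0],"claw":1},{"offset":[0,0,-0.006],"rot":[0,0,0],"claw":1},{"offset":[0,0,-0.0075],"rot":[0,0,0],"claw":1}]' | grep -E 'ee|ft'
python3 -m jog '[{"offset":[0,0,-0.005],"rot":[0,0,0],"claw":1},{"offset":[0,0,-0.015],"rot":[0,0,0],"claw":1},{"offset":[0,0,-0.03],"rot":[0,0,0],"claw":1},{"offset":[0,0,-0.06],"rot":[0,0,0],"claw":1},{"offset":[-0.03,0,-0.1],"rot":[0,0,0],"claw":1}]' | grep -E 'ee|ft'
python3 -m jog '[{"offset":[-0.04,0,0],"rot":[0,0,0],"claw":1},{"offset":[-0.08,0,0],"rot":[0,0,0],"claw":1},{"offset":[-0.12,0,0],"rot":[0,0,0],"claw":1},{"offset":[-0.16,0,0],"rot":[0,0,0],"claw":1},{"offset":[-0.2,0,0],"rot":[0,0,0],"claw":1}]' | grep -E 'time|ee|ft'
python3 - <<'E'
from h import *
c=env.capture('wrist')
c=env.capture('wrist');save(c,'w5');print([(round(r['score'],2),np.round(r['bbox'])) for r in env.look_for('insert_center','wrist')[:5]])
c=env.capture('top');im=c['pixels'];hsv=cv2.cvtColor(im,cv2.COLOR_RGB2HSV);m=cv2.inRange(hsv,(5,180,150),(16,255,255));m[:, :195]=0;m[:,230:]=0
ys,xs=np.nonzero(m);P=np.array([ray(c,p,0.143)[:2] for p in zip(xs,ys)],np.float32);print(cv2.minAreaRect(P))
for n in ['tape','pot','compound','oiler']: print(n,[(r['score'],np.round(r['bbox'])) for r in env.look_for(n,'top')[:1]])
E
```

```text
ee_pos: [0.5241, 0.2467, 0.143]
ft_force: [-1.5, -0.5, 0.3]
ee_pos: [0.5242, 0.247, 0.1505]
ft_force: [0.2, 0.3, -0.1]
ee_pos: [0.5197, 0.2244, 0.2439]
ft_force: [1.2, -0.2, 0.4]
time: 18.67
ee_pos: [0.4928, 0.0226, 0.2451]
ft_force: [1.0, -0.1, -0.0]
[(0.69, array([353., 311.,  43.,  40.])), (0.51, array([308., 392.,  12.,  25.]))]
((0.523064911365509, 0.24884328246116638), (0.015109613537788391, 0.07974780350923538), 82.20037841796875)
tape [(0.62, array([154., 287.,  41.,  37.]))]
pot [(0.94, array([382., 168.,  22.,  23.]))]
compound [(0.81, array([325., 175.,  34.,   7.]))]
oiler []
```

View pics/w5.png

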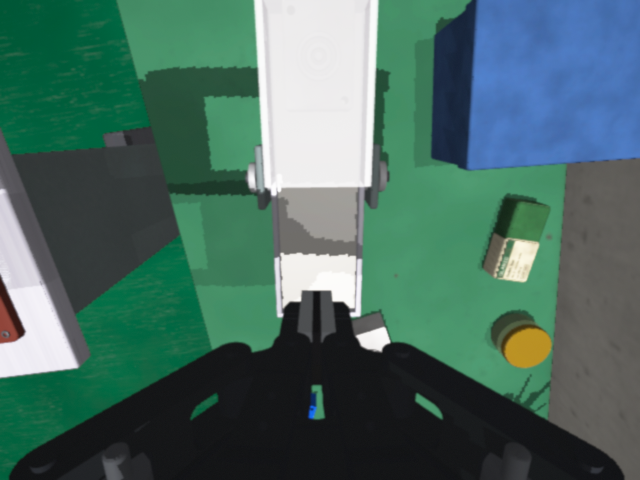

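Run:
```python
from h import *
c=env.capture('wrist');d=np.radians(82.25);yv=np.array([np.cos(d),np.sin(d)]);o=np.array([.4995,.0615])
print((ray(c,(318,56),.168)[:2]-o)@yv, env.get_obs()['ft_force'])
```

```text
0.08137078017630721 [0.20853842 0.70076325 0.80463999]
```

```bash
python3 -c "
from bench import env
print(env.sign_off())"
```

```text
the job is handed in; nothing more can be done
None
```

I handed the job in at about 19 s. The insert is at the end wall under the hood and the tray is back level; I saw no bystander move, though the oiler wasn't detected in the last check. Hand-in returned no verdict.

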